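# Find the unlatched instrument case and snap it shut

## Task

Three small instrument cases stand on the sloped rack and all look shut, but one of them is not latched. Tug the lids by their handles to find the one that comes up, lift that lid open, then press it down until it snaps fully shut, leaving all three lids closed. Leave the other things on the bench where they are.

Things in the scene. Friction and masses are not known exactly. Their poses are not given: they have to be found in the camera images.
- rack: Grey steel rack on dark legs, fixed, 352 mm wide; its deck slopes 30 degrees, rising to the rear. Origin on the bench under its middle; x to the high rear edge, y along its width, z up. Three equal cases (black tray, blue lid; 100 mm up the slope, 90 wide, 44 high) are fixed on it side by side, 112 mm apart: case 1 at +y, 2 in the middle, 3 at -y.
- handle_1 (a point): Middle of the black grip bar on lid 1: 32 mm long up the slope, 12 wide (along rack y), 16 high. This point is 20 mm above the lid's flat top, and from the hinge line 72 mm down the slope and 26 mm out. Axes turn with the lid: x up the slope, y as rack y, z out of the lid (shut: 30 degrees from vertical, leaning to the rack's front).
- handle_2 (a point): The same point on the lid of case 2 (middle). A firm pinch on a bar resists the lid's turning by several N: swing the fingers with the lid about its hinge line, or grip lightly.
- handle_3 (a point): The same point on the lid of case 3.
- lid_1 (a joint): Opening angle of lid 1, rad: 0 shut, limit 1.2; hinged at its upper rear edge, the low front edge lifts. A latched lid has about 0.01 rad of play, then holds against any reasonable pull. The unlatched one (100 g) lies shut by its weight, looks and reads the same, and comes up with a tug of a few N at its handle.
- lid_2 (a joint): The same for lid 2. For each lid: when the unlatched one is lifted past about 0.1 rad its spring catch jumps forward inside; let go, the lid then lies ajar at about 0.16 rad. About 12 N pressed at the handle, over the last 12 mm of travel, snaps it shut and latched at 0.
- lid_3 (a joint): The same for lid 3.
- tape_measure: Yellow tape measure, 65 x 73 x 40 mm, bystander behind the rack; origin at its underside.
- glue_bottle: Green bottle with red nozzle, 51 mm across, 148 mm high, bystander behind the rack at the left.
- spacer_0: Brass-coloured round spacer, 29 mm across, 21 mm high, bystander near the front edge of the bench at the left.
- valve_nut: Brass-coloured hexagon nut, 32 mm across, 14 mm high, bystander near the front edge at the right.
- orange_driver: Screwdriver with orange handle, 195 mm long, 30 mm thick, lying near the front edge of the bench, bystander.
- hex_key: Black hex key, 83 x 31 x 6 mm, lying near the front edge of the bench at the left, bystander.

How it is judged:
By the outcome, as a careful person would: the job done as asked, in the order asked, and still so for the second after the job is handed in, with the robot touching nothing.
It also fails if it takes over 48 s, if anything falls off the work surface, if the arm or the gripper's body presses on something with over 40 N, if the wrist force passes 120 N, or if a joint passes its speed limit or range.

## Robot

A 6-joint arm with a two-finger parallel gripper is mounted at the origin on a cart in front of the work surface, level with it; the furniture and walls round the work are solid. World frame = base frame: x ahead of the robot, y to its left, z up, the work surface at z = 0. Lengths are in m, angles in rad, forces in N, time in s.
With the tool pointing down it reaches from about 0.4 to 0.825 m from the base axis. Payload 7 kg.
Tool frame: the origin (TCP) lies between the finger pads; the fingertips stand 8 mm ahead of it and the grasp point (between the pads) lies 11 mm behind it (arm.finger_overhang is the distance from the TCP to the fingertips, in m); z points along the fingers, y is the line along which they close (so a half turn about z gives the same grasp; the last joint's range is limited). The gripper opens to 88 mm and grips with 3 to 60 N. Pads are 19 mm wide; open, the fingers measure 130 mm over their backs; the gripper's body (78 mm by 193 mm) begins 47 mm behind the grasp point.
Start: joints at [-0.922, 0.359, 0.012, 0, -1.224, -0.288], TCP at [0.238, -0.632, 0.235] pointing down, gripper open.
Joint ranges: [-3.07, 3.07], [-1.43, 2.12], [-1.02, 1.25], [-3.03, 1.67], [-3.05, -0], [-3.03, 3.03]. Speed limits (rad/s): [2.39, 2.39, 3.01, 3.14, 3.14, 3.14].

## Interface

Orientations are given as [roll, pitch, yaw] about the fixed x, y, z axes, in that order (R = Rz(yaw) Ry(pitch) Rx(roll)).
In Python, from station import arm gives the robot as it stands.
- The arm moves only by the tool move_arm, never from a script. Its argument "rows" is text: rows parted by semicolons, each of 7 numbers parted by spaces: the turn, a rotation vector about the tool's x, y, z in degrees, then the shift along the tool's x, y, z in m, then the finger opening in m, from 0 to 0.0876. A call has 1 to 8 rows; each row shifts and turns the commanded pose from where the row before left it, along the tool's axes as they then stand; what a row does not reach is not made up. A row lasts 1/8 s, in which the tool goes at most 62.5 mm and 10.7 degrees, less where a joint would pass 70% of its speed; a pose out of reach is approached as far as the arm can. A call is refused whole if a number of a shift passes 0.0625 or a number of a turn 10.7, either way. A call with a gripper value outside its range is refused whole. The fingers move at their own pace and stop on an object; "squeeze" is the grip in N (left out, the last holds). Time passes only in rows, so rows that do not move let the fingers close. It gives the time, the measured TCP pose, the force, the opening and the grip force at its end, in the units of the state.
- arm.get_state(): the state, without advancing time (a new reading comes with each control period).
- arm.grab_frame(name): name is "scene" or "top" or "wrist"; returns (picture, depth): 420x560x3 uint8, blue, green, red; 420x560 float32, m along the optical axis (not along the pixel's ray), 0 where there is no reading.
- arm.camera_model(name): a dict with "mtx" (3x3 intrinsics, pixels), "camera_from_world" (4x4, takes a point from world to camera coordinates); the wrist camera has in their place "mount" (4x4, takes a point from camera to tool coordinates, whose origin is the TCP and whose axes are the flange's). Camera axes: x right, y down, z forward; pixel columns grow to the right and rows downward; lengths in m; the calibration is good to about 2 mm. The wrist camera is an equidistant fisheye: a pixel r from the principal point sees the ray r / f radians off the axis. A picture is of the moment at which its call begins: read the wrist's pose just before it. camera_model takes no time and is no camera call.
- arm.job_done(): hands the job in; it is judged then, once.
The state is a dict: "t": time; "q": joint angles; "qd": joint speeds; "joint_efforts": joint torques, N m; "eef_pos": TCP position; "ee_rot": TCP orientation; "force": force on the tool from outside, world axes, zero at the start; "moment": the same for the moment, N m; "width": finger opening in m; "gripper_force": force on a finger pad.
Only numpy, scipy, OpenCV 4.12 (cv2) and the standard library are available. Lean on these libraries where they do the work, as an engineer would, in place of code of your own. Each camera call takes 0.05 s, during which the arm holds its last target. There are 200 camera calls.

## Working session

There is one attempt and no reset: what is moved stays moved. The work goes in short steps, Python scripts to look and compute and a tool call to move; the robot and the scene stay as the last step left them, time stands still between calls to the robot, and variables do not carry over. Pictures are saved under pics/ and viewed, at most 10 in all, crops included, and the job is handed in when it is done.

Besides the shell and the picture viewer there is one more tool, called after "Request:" as name(argument=value, ...), one argument or row to a line, values as JSON. move_arm: Moves the arm, as the interface text tells. Its arguments: {"type":"object","properties":{"rows":{"type":"string"},"squeeze":{"type":"number"}},"required":["rows"]}

```bash
mkdir -p pics; ls; python3 - <<'E'
from station import arm
import cv2,numpy as np
s=arm.get_state();print(s)
for n in("scene","top"):
    p,d=arm.grab_frame(n);cv2.imwrite(f"pics/{n}.png",p);np.savez(f"{n}.npz",p=p,d=d,K=arm.camera_model(n)["mtx"],T=arm.camera_model(n)["camera_from_world"])
    print(arm.camera_model(n))
E
```

```text
pics
{'t': 0.0, 'q': array([-9.21895261e-01,  3.59395854e-01,  1.10369634e-02, -3.78219799e-04,
       -1.22408366e+00, -2.88109569e-01]), 'qd': array([-3.55481556e-05,  1.90615403e-03, -3.69179000e-04,  1.57887837e-03,
       -6.52350276e-04,  2.48025360e-04]), 'joint_efforts': array([ 9.81593876e-04, -5.82720029e+01,  2.93059373e+01,  6.99721813e+00,
        6.92273868e-03, -1.37515135e-04]), 'eef_pos': array([ 0.23810116, -0.63109052,  0.23360228]), 'ee_rot': array([ 3.13991325e+00, -1.26916453e-04, -2.78092987e+00]), 'force': array([-0.29353637,  0.12878841,  0.17263743]), 'moment': array([ 0.03524993, -0.02223455,  0.00704263]), 'gripper_force': 0.0, 'width': 0.08749305566661669}
{'mtx': array([[393.11846989,   0.        , 280.13813494],
       [  0.        , 393.11846989, 211.31241314],
       [  0.        ,   0.        ,   1.        ]]), 'camera_from_world': array([[-0.91762414, -0.39724892, -0.01261871,  0.5236095 ],
       [-0.24954507,  0.60056604, -0.75963655,  0.22277523],
       [ 0.30934317, -0.6939119 , -0.65022541,  0.79321555],
       [ 0.        ,  0.        ,  0.        ,  1.        ]])}
{'mtx': array([[434.50680166,   0.        , 283.75112742],
       [  0.        , 434.50680166, 210.61888937],
       [  0.        ,   0.        ,   1.        ]]), 'camera_from_world': array([[-0.02475078, -0.99956765,  0.01587178,  0.01452231],
       [-0.98850144,  0.02210152, -0.14958753,  0.60866133],
       [ 0.14917207, -0.01939169, -0.98862109,  1.15204109],
       [ 0.        ,  0.        ,  0.        ,  1.        ]])}
```

View pics/scene.png

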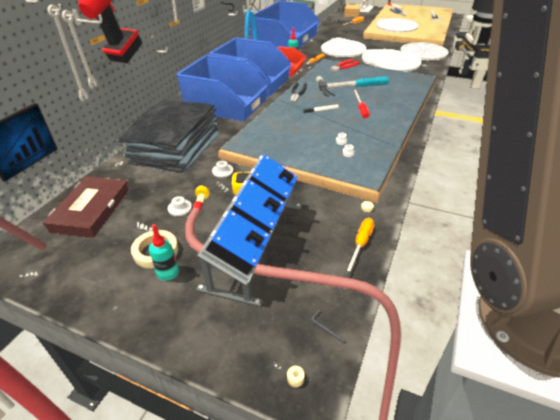

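View pics/top.png

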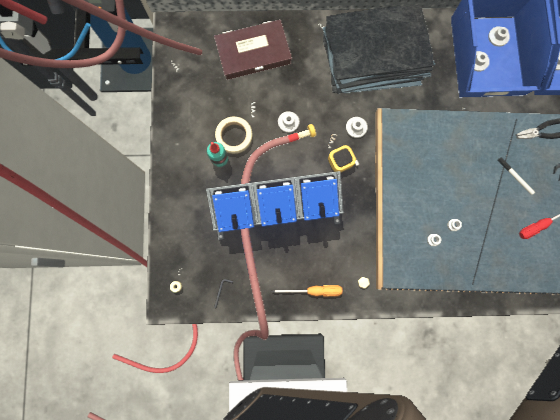

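The scene view shows the rack mid-bench with three blue lids and black grips. In the top view the lids are at about (233,210), (276,202) and (320,195), with black handles near their lower edges. I'll measure with depth and an enlarged crop.

```bash
python3 - <<'E'
import cv2,numpy as np
for n,(x0,x1,y0,y1) in dict(top=(195,355,160,260),scene=(190,310,145,305)).items():
    z=np.load(n+".npz");p,d,K,T=[z[k] for k in"pdKT"]
    c=cv2.resize(p[y0:y1,x0:x1],None,fx=5 if n=="top" else 3.7,fy=5 if n=="top" else 3.7,interpolation=cv2.INTER_CUBIC);cv2.imwrite(f"pics/c_{n}.png",c)
    m=np.zeros(d.shape,bool);m[y0:y1,x0:x1]=True
    P=p.astype(int);m&=(P[...,0]>120)&(P[...,2]<90)&(P[...,0]-P[...,2]>90)&(d>0)
    v,u=np.nonzero(m);Z=d[m];X=np.c_[(u-K[0,2])/K[0,0]*Z,(v-K[1,2])/K[1,1]*Z,Z]
    W=(X-T[:3,3])@T[:3,:3]
    # robust plane
    k=np.ones(len(W),bool)
    for _ in range(6):
        c0=W[k].mean(0);nn=np.linalg.svd(W[k]-c0,full_matrices=0)[2][2];nn*=np.sign(nn[2]);k=abs((W-c0)@nn)<.004
    print(n,k.sum(),len(k),"n",nn,"tilt",np.degrees(np.arccos(nn[2])),"yaw",np.degrees(np.arctan2(-nn[1],-nn[0])),"c",c0)
    nl,lab,st,cen=cv2.connectedComponentsWithStats(m.astype(np.uint8))
    for i in range(1,nl):
        if st[i,4]>300:
            s=lab[v,u]==i; s&=k
            mr=cv2.minAreaRect(np.c_[u[s],v[s]].astype(np.float32))
            yaw=np.arctan2(-nn[1],-nn[0]);xh=np.array([np.cos(yaw)*nn[2],np.sin(yaw)*nn[2],np.hypot(nn[0],nn[1])]);yh=np.array([-np.sin(yaw),np.cos(yaw),0])
            A=W[s]@xh;B=W[s]@yh;N=W[s]@nn
            q=lambda a:np.percentile(a,[1,99])
            print(st[i],W[s].mean(0),"x",q(A),"y",q(B),"n",np.median(N))
E
```

```text
top 3348 3526 n [-0.49764939 -0.05546979  0.86560279] tilt 30.04839260554681 yaw 6.360140001226089 c [0.61111702 0.02083357 0.13799444]
[ 301  180   38   40 1174] [ 0.62387467 -0.09015681  0.13822515] x [0.54544975 0.64256019] y [-0.20367003 -0.11446353] n -0.1858997638347787
[ 257  186   40   40 1164] [0.61069915 0.01983015 0.13768588] x [0.54534595 0.64216805] y [-0.09210881 -0.00419822] n -0.1858253670717413
[ 212  190   42   42 1188] [0.59894826 0.13123275 0.13806846] x [0.54490298 0.64278327] y [0.01961088 0.10802331] n -0.18580710172473663
scene 3395 3604 n [-0.49803058 -0.05540135  0.86538791] tilt 30.072971063733014 yaw 6.347534692076431 c [0.60662575 0.05005131 0.13750088]
[252 155  44  43 861] [ 0.62184159 -0.08098573  0.137846  ] x [0.54296532 0.64057239] y [-0.20146092 -0.11189813] n -0.1858822441145528
[ 234  180   51   49 1182] [0.60914946 0.02802243 0.13749038] x [0.54243785 0.64082551] y [-0.09032883 -0.00033837] n -0.18593593514764462
[ 212  210   58   56 1561] [0.59641399 0.13821236 0.13731947] x [0.54278427 0.64064024] y [0.02075799 0.11121003] n -0.18584458427147718
```

View pics/c_top.png

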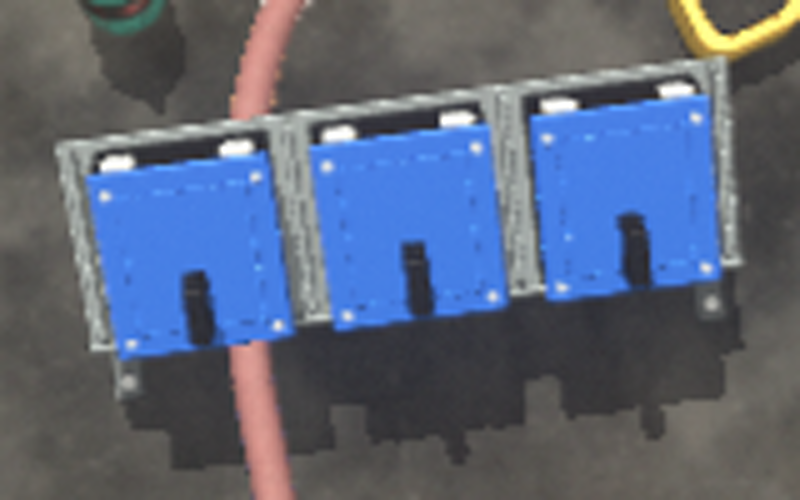

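View pics/c_scene.png

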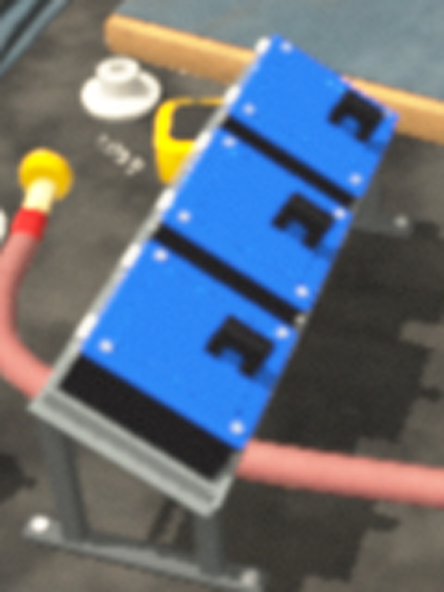

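Both views agree: tilt 30.05°, yaw 6.35°, 112 mm spacing. Next I'll get the handles from depth above the lid plane.

```bash
cat > h.py <<'E'
import numpy as np
from scipy.spatial.transform import Rotation as Ro
th=np.radians(30.0);ya=np.radians(6.35)
# rack slope axes: x up slope, y width, z out of lid
S=(Ro.from_euler('z',ya)*Ro.from_euler('y',-th)).as_matrix()
E
python3 - <<'E'
from h import *
import cv2
print(S)
for n,(x0,x1,y0,y1) in dict(top=(205,350,170,245),scene=(195,305,150,290)).items():
    z=np.load(n+".npz");p,d,K,T=[z[k] for k in"pdKT"]
    v,u=np.mgrid[y0:y1,x0:x1];v=v.ravel();u=u.ravel();Z=d[v,u]
    W=(np.c_[(u-K[0,2])/K[0,0]*Z,(v-K[1,2])/K[1,1]*Z,Z]-T[:3,3])@T[:3,:3]
    L=W@S
    print(n,"plane",np.median(L[(p[v,u,0]>150)&(p[v,u,2]<90)][:,2]))
    for yc in(.065,-.047,-.158):
        m=(abs(L[:,1]-yc)<.03)&(L[:,2]>-.186+.02)&(L[:,2]<-.186+.04)&(L[:,0]>.5)&(L[:,0]<.66)
        print(m.sum(),"min",np.percentile(L[m],3,axis=0),"max",np.percentile(L[m],97,axis=0),"top n",np.median(L[m][:,2]))
E
```

```text
[[ 8.60712178e-01 -1.10601664e-01 -4.96932408e-01]
 [ 9.57838505e-02  9.93864816e-01 -5.53008319e-02]
 [ 5.00000000e-01 -3.46944695e-18  8.66025404e-01]]
top plane -0.18533977541220922
58 min [ 0.55953121  0.05883022 -0.16193366] max [ 0.58805846  0.06997917 -0.15398058] top n -0.1581376589002781
58 min [ 0.55896002 -0.05298578 -0.16367424] max [ 0.58806851 -0.04187235 -0.1559038 ] top n -0.15872988302861785
61 min [ 0.55873227 -0.16476146 -0.16463077] max [ 0.58763703 -0.15319092 -0.15497323] top n -0.1588239658024476
scene plane -0.18516459489134568
102 min [ 0.55566921  0.06105229 -0.16500973] max [ 0.58456109  0.07194417 -0.15659011] top n -0.15862277436653285
83 min [ 0.55530074 -0.05153978 -0.16551178] max [ 0.58449151 -0.04009299 -0.15648122] top n -0.15909751180699008
70 min [ 0.55515968 -0.16294167 -0.16535838] max [ 0.58446147 -0.15142495 -0.15654322] top n -0.15907898358361094
```

```bash
cat >> h.py <<'E'
from station import arm
HY={1:.0655,2:-.0465,3:-.158}; HX,HZ=.572,-.1655; HG=np.array([.644,0,-.1915])
def target(i,out=0.,phi=0.,deep=.005):
    """TCP pose gripping handle i with lid at phi, backed off by out"""
    r=Ro.from_euler('y',phi).as_matrix()   # lifts the low front edge
    p=HG+r@(np.array([HX,0,HZ+out-deep])-HG)+[0,HY[i],0]
    R=S@r@np.array([[-1,0,0],[0,1,0],[0,0,-1]])
    return S@p,R
def go(p,R,turnfirst=False):
    s=arm.get_state();C=Ro.from_euler('xyz',s['ee_rot'])
    t=(C.inv()*Ro.from_matrix(R)).as_rotvec(degrees=True)
    d=p-s['eef_pos']
    f=R if turnfirst else C.as_matrix()
    L=S.T@s['eef_pos']
    print("turn",t.round(2),"shift mm",(f.T@d*1000).round(1),"| t",round(s['t'],2),"L",L.round(4),"F(rack)",(S.T@s['force']).round(1),"w",round(s['width'],4))
E
python3 -c "
from h import *
p,R=target(3,.06);print(p,target(3,phi=.2)[0]-target(3)[0]);go(p,R);go(p,R,True)"
```

```text
[ 0.56471346 -0.09613154  0.19030419] [-0.00207396 -0.0002308   0.0148289 ]
turn [  3.83 -29.86  13.97] shift mm [-494.4  385.3   43.9] | t 0.1 L [ 0.2613 -0.6536  0.119 ] F(rack) [ 0.9 -0.8 -0.3] w 0.0877
turn [  3.83 -29.86  13.97] shift mm [-310.7  495.6  229.5] | t 0.1 L [ 0.2613 -0.6536  0.119 ] F(rack) [ 0.9 -0.8 -0.3] w 0.0877
```

Request:
move_arm(
  rows="0 0 0 -0.054 0.042 0 0.05;0 0 0 -0.054 0.042 0 0.05;0 0 0 -0.054 0.042 0 0.05;0 0 0 -0.054 0.042 0 0.05;1 -7.5 3.5 -0.054 0.042 0 0.05;1 -7.5 3.5 -0.05 0.04 0 0.05;1 -7.5 3.5 -0.04 0.03 0 0.05;0.8 -7.4 3.5 -0.03 0.02 0 0.05",
  squeeze=10,
)

```text
t: 1.1
eef_pos: [0.4912, -0.2486, 0.2622]
ee_rot: [3.141, 0.53, -3.032]
force: [0.7, 0.1, 0.0]
width: 0.0499
gripper_force: 0.0
```

```bash
python3 -c "
from h import *
go(*target(3,.06))"
```

```text
turn [ 0.01  0.35 -0.04] shift mm [-41.2 143.4 107.5] | t 1.1 L [ 0.53   -0.3014 -0.0033] F(rack) [ 0.6  0.1 -0.3] w 0.0499
```

Request:
move_arm(
  rows="0 0 0 -0.012 0.048 0.03 0.05;0 0 0 -0.014 0.048 0.035 0.05;0 0 0 -0.014 0.047 0.04 0.05;0 0 0 0 0 0 0.05;0 0 0 0 0 0 0.05",
)

```text
t: 1.72
eef_pos: [0.56, -0.1007, 0.1914]
ee_rot: [-3.14, 0.524, -3.029]
force: [0.2, -0.5, 0.5]
width: 0.0499
gripper_force: 0.0
```

```bash
python3 - <<'E'
from h import *
import cv2
go(*target(3))
s=arm.get_state();p,d=arm.grab_frame("wrist");M=arm.camera_model("wrist");print(M)
cv2.imwrite("pics/w1.png",p)
R=Ro.from_euler('xyz',s['ee_rot']).as_matrix()
for i in(1,2,3):
  for dx in(.016,-.016):
    w=S@np.array([HX+dx,HY[i],HZ+.008]);t=R.T@(w-s['eef_pos']);mt=np.array(M['mount']);c=mt[:3,:3].T@(t-mt[:3,3])
    th_=np.arctan2(np.hypot(c[0],c[1]),c[2]);k=M['mtx'];r=th_/np.hypot(c[0],c[1]);print(i,dx,k[0,2]+k[0,0]*r*c[0],k[1,2]+k[1,1]*r*c[1])
E
```

```text
turn [-0.04  0.01  0.11] shift mm [-3.9  4.1 63.6] | t 1.73 L [ 0.568  -0.1621 -0.1069] F(rack) [ 0.4 -0.5  0.4] w 0.0499
{'mtx': array([[325.1922621 ,   0.        , 279.01066876],
       [  0.        , 325.1922621 , 207.27650871],
       [  0.        ,   0.        ,   1.        ]]), 'mount': array([[-1.48206523e-03, -9.66828959e-01, -2.55420374e-01,
         6.74041135e-02],
       [ 9.99998878e-01, -1.48896159e-03, -1.66362552e-04,
        -6.51530806e-04],
       [-2.19466994e-04, -2.55420334e-01,  9.66830081e-01,
        -1.49990693e-01],
       [ 0.00000000e+00,  0.00000000e+00,  0.00000000e+00,
         1.00000000e+00]])}
1 0.016 542.2220078475001 245.6957095161703
1 -0.016 549.558517457848 210.10469205321834
2 0.016 438.5008326811346 252.9026427086181
2 -0.016 444.8025128215495 210.60287610606673
3 0.016 286.1707814478709 256.83683726576203
3 -0.016 286.5284777509398 210.84069036038815
```

View pics/w1.png

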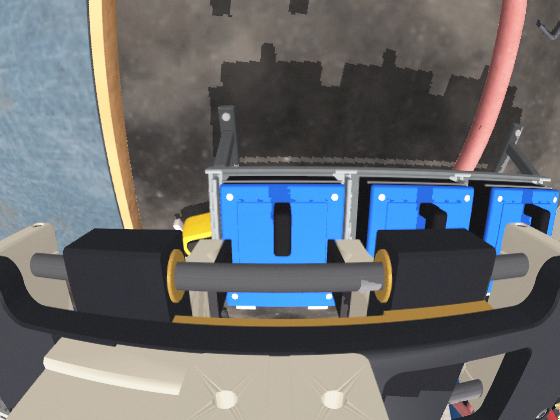

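The wrist view shows handle 3 at u 274–291, v 203–256. My prediction was u≈286, so it sits about 2–3 mm further to −y. I'll shift and descend.

Request:
move_arm(
  rows="0 0 0 -0.004 0.002 0.021 0.03;0 0 0 0 0 0.021 0.03;0 0 0 0 0 0.021 0.03;0 0 0 0 0 0 0.03;0 0 0 0 0 0 0;0 0 0 0 0 0 0;0 0 0 0 0 0 0",
  squeeze=10,
)

```text
t: 2.65
eef_pos: [0.5951, -0.095, 0.1404]
ee_rot: [-3.14, 0.527, -3.03]
force: [-3.5, 2.6, 3.2]
width: 0.0119
gripper_force: 10.0
```

```bash
python3 -c "
from h import *
go(*target(3))"
```

```text
turn [-0.05  0.19  0.04] shift mm [1.3 2.2 1.7] | t 2.65 L [ 0.5733 -0.1602 -0.1688] F(rack) [-1.2  3.   4.3] w 0.0119
```

Request:
move_arm(
  rows="0 1.2 0 -0.0005 0 -0.0016 0;0 1.2 0 -0.0005 0 -0.0016 0;0 1.2 0 -0.0005 0 -0.0016 0;0 1.2 0 -0.0005 0 -0.0016 0;0 0 0 0 0 0 0",
)

```text
t: 3.28
eef_pos: [0.594, -0.0951, 0.1468]
ee_rot: [-3.141, 0.443, -3.03]
force: [-2.7, 2.6, 2.6]
width: 0.012
gripper_force: 10.0
```

```bash
python3 -c "
from h import *
go(*target(3))"
```

```text
turn [-0.05 -4.64  0.02] shift mm [2.9 2.2 8. ] | t 3.27 L [ 0.5755 -0.1602 -0.1628] F(rack) [-0.8  2.9  3.5] w 0.012
```

Barely any resistance, so lid 3 seems to be coming up. I'll check its plane with depth.

```bash
cat >> h.py <<'E'
def lids(n="scene"):
    p,d=arm.grab_frame(n);M=arm.camera_model(n);K=M["mtx"];T=M["camera_from_world"];P=p.astype(int)
    m=(P[...,0]>100)&(P[...,0]-P[...,2]>80)&(d>0);v,u=np.nonzero(m);Z=d[m]
    L=((np.c_[(u-K[0,2])/K[0,0]*Z,(v-K[1,2])/K[1,1]*Z,Z]-T[:3,3])@T[:3,:3])@S
    for i in HY:
        k=(abs(L[:,1]-HY[i])<.042)&(L[:,0]>.54)&(L[:,0]<.66)&(L[:,2]>-.2)&(L[:,2]<-.09)
        if k.sum()<60: print(n,i,"hidden",k.sum());continue
        x=L[k,0];z=L[k,2]
        for _ in range(4):
            a,b=np.polyfit(x,z,1);g=abs(z-a*x-b)<.003;x,z=x[g],z[g]
        print(n,i,len(x),"angle",round(-np.arctan(a),3),"z at .56",round(a*.56+b,4))
    return p
E
python3 -c "
from h import *;import cv2
cv2.imwrite('pics/s2.png',lids());lids('top')"
```

```text
scene 1 1331 angle 0.003 z at .56 -0.1848
scene 2 950 angle 0.005 z at .56 -0.1848
scene 3 593 angle 0.086 z at .56 -0.1782
top 1 961 angle 0.005 z at .56 -0.185
top 2 830 angle 0.008 z at .56 -0.1849
top 3 569 angle 0.096 z at .56 -0.1771
```

Request:
move_arm(
  rows="0 4 0 -0.0016 0 -0.0049 0;0 4 0 -0.0016 0 -0.0049 0;0 4 0 -0.0016 0 -0.0049 0;0 4 0 -0.0016 0 -0.0049 0;0 0 0 0 0 0 0",
)

```text
t: 4.0
eef_pos: [0.5936, -0.0952, 0.166]
ee_rot: [-3.141, 0.162, -3.031]
force: [0.8, 2.4, -0.2]
width: 0.0121
gripper_force: 10.0
```

```bash
python3 -c "
from h import *
HY[3]=-.1602
s=arm.get_state();phi=-s['ee_rot'][1]+.527
print(phi,arm.get_state()['moment']);go(*target(3,phi=phi))"
```

```text
0.36496331291052597 [0.73807093 0.15221082 0.18669639]
turn [-0.05  0.19 -0.02] shift mm [0.5 0.  0.5] | t 4.0 L [ 0.5849 -0.1602 -0.1459] F(rack) [ 0.8  2.3 -0.7] w 0.0121
```

Tracking is excellent (0.36 rad). I'll open further.

Request:
move_arm(
  rows="0 4 0 -0.0016 0 -0.0049 0;0 4 0 -0.0016 0 -0.0049 0;0 4 0 -0.0016 0 -0.0049 0;0 4 0 -0.0016 0 -0.0049 0;0 4 0 -0.0016 0 -0.0049 0;0 4 0 -0.0016 0 -0.0049 0;0 0 0 0 0 0 0;0 0 0 0 0 0 0",
)

```text
t: 5.0
eef_pos: [0.6031, -0.094, 0.1944]
ee_rot: [-3.141, -0.254, -3.032]
force: [3.8, 2.1, -4.9]
width: 0.0119
gripper_force: 10.0
```

```bash
python3 -c "
from h import *;import cv2
HY[3]=-.1602
s=arm.get_state();phi=-s['ee_rot'][1]+.527
print(phi);go(*target(3,phi=phi));cv2.imwrite('pics/s3.png',lids()[100:340,150:400])"
```

```text
0.7811852558900599
turn [-0.03  0.19 -0.04] shift mm [-0.  -0.  -0.5] | t 5.0 L [ 0.6073 -0.1602 -0.1262] F(rack) [ 1.1  1.7 -6.2] w 0.0119
scene 1 1327 angle 0.002 z at .56 -0.1848
scene 2 976 angle 0.004 z at .56 -0.1849
scene 3 536 angle 0.744 z at .56 -0.107
```

Request:
move_arm(
  rows="0 -4 0 0.0016 0 0.0049 0;0 -4 0 0.0016 0 0.0049 0;0 -4 0 0.0016 0 0.0049 0;0 -4 0 0.0016 0 0.0049 0;0 -4 0 0.0016 0 0.0049 0;0 -4 0 0.0016 0 0.0049 0;0 -4 0 0.0016 0 0.0049 0;0 0 0 0 0 0 0",
  squeeze=30,
)

```text
t: 6.05
eef_pos: [0.5925, -0.0953, 0.1641]
ee_rot: [-3.14, 0.242, -3.03]
force: [11.6, 3.6, -6.4]
width: 0.0118
gripper_force: 30.0
```

```bash
python3 -c "
from h import *
HY[3]=-.1602
s=arm.get_state();phi=-s['ee_rot'][1]+.527
print(phi);go(*target(3,phi=phi));lids()"
```

```text
0.2853886425290427
turn [-0.06  0.19  0.06] shift mm [0.8 0.1 4.4] | t 6.05 L [ 0.5828 -0.1602 -0.1471] F(rack) [  7.2   2.3 -11.5] w 0.0118
scene 1 1326 angle 0.003 z at .56 -0.1847
scene 2 953 angle 0.003 z at .56 -0.1849
scene 3 501 angle 0.317 z at .56 -0.1579
```

Request:
move_arm(
  rows="0 0 0 0.0008 0 0.0040 0;0 -4 0 0.0016 0 0.0050 0;0 -4 0 0.0016 0 0.0052 0;0 0 0 0 0 0 0",
)

```text
t: 6.6
eef_pos: [0.5921, -0.0954, 0.1505]
ee_rot: [-3.14, 0.381, -3.029]
force: [5.7, 3.4, 2.0]
width: 0.0118
gripper_force: 30.0
```

```bash
python3 -c "
from h import *
HY[3]=-.1602
s=arm.get_state();phi=-s['ee_rot'][1]+.527
print(phi);go(*target(3,phi=phi));go(*target(3));lids()"
```

```text
0.1458068011542647
turn [-0.06  0.19  0.11] shift mm [-0.3  0.1  1.6] | t 6.6 L [ 0.5757 -0.1603 -0.1587] F(rack) [ 6.3  2.8 -1.3] w 0.0118
turn [-0.05 -8.16  0.11] shift mm [ 2.   0.1 12.3] | t 6.6 L [ 0.5757 -0.1603 -0.1587] F(rack) [ 6.3  2.8 -1.3] w 0.0118
scene 1 1330 angle 0.003 z at .56 -0.1848
scene 2 972 angle 0.002 z at .56 -0.185
scene 3 558 angle 0.145 z at .56 -0.1732
```

Request:
move_arm(
  rows="0 -2.1 0 0.0005 0 0.0032 0;0 -2.1 0 0.0005 0 0.0032 0;0 -2.1 0 0.0005 0 0.0032 0;0 -2 0 0.0005 0 0.0032 0;0 0 0 0 0 0 0",
)

```text
t: 7.28
eef_pos: [0.5942, -0.0952, 0.1383]
ee_rot: [-3.14, 0.524, -3.028]
force: [-12.3, 6.7, 18.3]
width: 0.0117
gripper_force: 30.0
```

```bash
python3 -c "
from h import *
HY[3]=-.1602
go(*target(3));lids()"
```

```text
turn [-0.03  0.02  0.11] shift mm [-0.6  0.2  0.3] | t 7.28 L [ 0.5714 -0.1604 -0.1702] F(rack) [-0.8  8.  21.6] w 0.0117
scene 1 1318 angle 0.003 z at .56 -0.1848
scene 2 961 angle 0.006 z at .56 -0.1848
scene 3 580 angle -0.003 z at .56 -0.1855
```

Request:
move_arm(
  rows="0 0 0 0 0 0.0015 0;0 0 0 0 0 0.001 0;0 0 0 0 0 0 0;0 0 0 0 0 0 0",
)

```text
t: 7.82
eef_pos: [0.595, -0.0951, 0.1368]
ee_rot: [-3.14, 0.524, -3.029]
force: [-24.1, 6.4, 31.3]
width: 0.012
gripper_force: 30.0
```

Request:
move_arm(
  rows="0 0 0 0 0 -0.002 0;0 0 0 0 0 -0.001 0.03;0 0 0 0 0 0 0.03;0 0 0 0 0 0 0.03;0 0 0 0 0 -0.02 0.03;0 0 0 0 0 -0.03 0.03;0 0 0 0 0 -0.03 0.03;0 0 0 0 0 0 0.03",
)

```text
t: 8.82
eef_pos: [0.5544, -0.0998, 0.207]
ee_rot: [-3.14, 0.52, -3.03]
force: [-0.2, 0.8, -1.4]
width: 0.0299
gripper_force: 0.0
```

```bash
python3 -c "
from h import *;import cv2
HY[3]=-.1602
go(*target(3));cv2.imwrite('pics/s4.png',lids());lids('top')"
```

```text
turn [-0.06 -0.22  0.02] shift mm [-1.2  0.4 79.8] | t 8.82 L [ 0.5711 -0.1605 -0.0907] F(rack) [-0.8  0.9 -1.1] w 0.0299
scene 1 1326 angle 0.003 z at .56 -0.1848
scene 2 971 angle 0.003 z at .56 -0.1849
scene 3 721 angle 0.004 z at .56 -0.1849
top 1 970 angle -0.001 z at .56 -0.1852
top 2 958 angle 0.002 z at .56 -0.1851
top 3 962 angle 0.003 z at .56 -0.1852
```

View pics/s4.png

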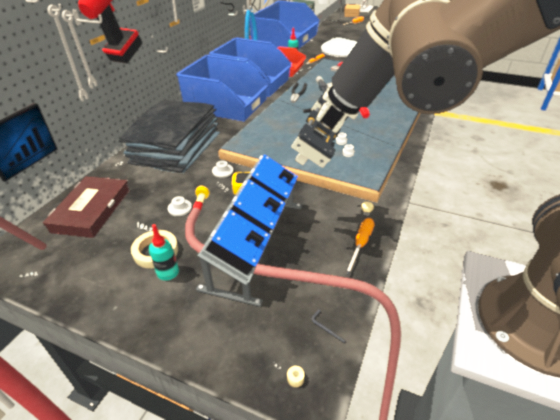

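All three lids read flat. Lid 3 stays at about 0 rad where an uncaught lid would sit at 0.16. The gripper is clear, and the bench items look untouched.

```bash
python3 -c "
from station import arm
print(arm.job_done())"
```

```text
the job is handed in; nothing more can be done
None
```

Case 3 was the unlatched one: I lifted its lid to about 0.75 rad, then pressed it shut until it stayed at 0 when released, and all three lids read closed at hand-in, about 9 s in; I did not tug lids 1 and 2, since lid 3 came up on the first try.

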